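# Surface temperature check of a sloping warming plate

### The job

Take a surface temperature reading on the sloping warming plate: lift the square-handled contact thermometer out of its stand and press its sprung tip gently onto the plate inside the marked ring (not one of the crosses), with the thermometer square to the sloping surface and the tip pushed about halfway in. Finish while still holding it there, steady, for the reading; leave the plate's slope and everything else on the bench as they are.

Things in the scene. Friction and masses are not known exactly. Their poses are not given: they have to be found in the camera images.
- probe: the contact thermometer to use, upright in a white stand. Origin on its axis at the underside of its collar, z towards the handle end. Black collar 34 mm across, z 0 to 8 mm; grey square handle 24 x 24 mm (faces across x and y), z 8 to 92 mm; steel stem 12 mm across, z 0 to -70 mm; sprung tip below it, its flat 10 mm copper face at z -85 mm when free. 0.10 to 0.17 kg
- tip_end (a point): centre of the flat face of the thermometer's sprung tip, on the axis, 85 mm below the collar's underside when free; same axes as the thermometer
- probe_tip (a joint): how far the sprung tip is pushed in (m): 0 free, 0.010 fully in. Needs about 1 N to start to move, 2.25 N halfway and 3.5 N fully in (250 N/m)
- stand_sq: the fixed white stand of the contact thermometer: 80 x 80 mm foot, four legs, 64 x 64 x 12 mm top plate whose top is 110 mm above the bench, with a central square hole 19 mm wide, in which the stem hangs while the collar rests on the top. Origin at the middle of the foot's underside, z up.
- stage: the fixed warming unit: white base 210 x 180 x 30 mm, origin at the middle of its underside, x towards its far edge, z up; the sloping plate is hinged at its front edge (the edge at -x), 36 mm up
- plate (a joint): slope of the warming plate (rad): 0 is level; it grows as the far edge is raised. Stiff: it stays where it is. 0.20 to 0.45 at the start
- ring (a point): centre of the marked ring (dark line 29 mm across) on the sloping aluminium plate's top face: 105 mm up the slope from the hinge, 25 mm left (+y) of the middle. Plate 200 mm along the slope, 180 mm wide, 12 mm thick, 6 mm ledge at its low edge. z is the outward normal of the face, x points up the slope. Four crosses are marked elsewhere on it
- needle: another instrument, not wanted: a round-handled needle thermometer (handle 22 mm across, top 70 mm above its origin) standing in a like white stand. Origin at the underside of its collar, z up.
- stand_rd: the fixed white stand of the round-handled instrument, same form and size as the other stand. Which stand is where varies.
- bottle_big: bystander: glass bottle with red cap, 86 mm across, 170 mm tall; origin at its underside
- bottle_small: bystander: glass jar with red cap, 60 mm across, 110 mm tall; origin at its underside
- burner: bystander: gas burner, 90 mm across at the can, 150 mm tall; origin at its underside
- dishes: bystander: two stacked culture dishes, 94 mm across, 30 mm tall; origin at the underside
- beaker: bystander: white plastic beaker, 70 mm across, 90 mm tall; origin at its underside
- marker: bystander: marker pen lying down, 125 mm long, 16 mm thick; origin at its underside
- tipbox: bystander: blue box with clear top, 120 x 85 x 75 mm; origin at its underside
Things that resemble listed ones, but are neither listed nor needed, are in the scene too. What is shaped like the probe but yellow is not meant.

How it is judged:
By the outcome, as a careful person would: the job done as asked, in the order asked, and still so for the second after the job is handed in, while the arm keeps its last pose, push and grip.
It also fails if it takes over 40 s, if anything falls off the work surface, if the arm or the gripper's body presses on something with over 40 N, if the wrist force passes 120 N, or if a joint passes its speed limit or range.

### The arm

A 7-joint arm with a two-finger parallel gripper is mounted at the origin on the work surface. World frame = base frame: x ahead of the robot, y to its left, z up, the work surface at z = 0. Lengths are in m, angles in rad, forces in N, time in s.
With the tool pointing down it reaches from about 0.425 to 0.925 m from the base axis. Payload 6.8 kg.
Tool frame: the origin (TCP) lies on the front face of the gripper's body, between the roots of the fingers; the fingertips stand 73 mm ahead of it and the grasp point (between the pads) lies 54 mm ahead of it; z points along the fingers, y is the direction in which the jaws open and shut (so a half turn about z gives the same grasp; the last joint's range is limited). The gripper opens to 85 mm and grips with 20 to 120 N. Pads are 22 mm wide; open, the fingers measure 114 mm over their backs; the gripper's body (76 mm by 85 mm) begins 54 mm behind the grasp point. The pads swing forward as they close: fully open they stand 13 mm farther back than shut.
Start: joints at [-1.299, 0.477, 0.022, 1.555, -0.011, 1.109, -0.083], TCP at [0.25, 0.627, 0.304] pointing down, gripper open.
Joint ranges: [-2.96, 2.96], [-0.34, 2.1], [-1.41, 1.46], [0.24, 2.44], [-1.37, 4.51], [0.17, 1.92], [-2.96, 2.96]. Speed limits (rad/s): [2.39, 2.39, 3.14, 3.14, 3.14, 3.14, 3.14].

### API

Orientations are given as a rotation vector (axis times angle).
In Python, from bench import * gives the robot as it stands.
- The arm moves only by the tool jog_arm, never from a script. Its argument "plan" is a list of rows, each a list of 2 entries, a list of its own where there are three numbers: the shift along the world's x, y, z in cm, then the turn about the world's z in rad. In form: [[[tx, ty, tz], twist], ...]. A call has 1 to 12 rows; each row shifts and turns the commanded pose from where the row before left it; what a row does not reach is not made up. A row lasts 1/10 s, in which the tool goes at most 50 mm and 8.59 degrees, less where a joint would pass 70% of its speed; a pose out of reach is approached as far as the arm can. A call is refused whole if a number of a shift passes 5 or a number of a turn 0.15, either way. A call with a gripper value outside its range is refused whole. "hand" is the finger opening in cm, from 0 to 8.54, set as the call begins (left out, the last holds). The fingers move at their own pace and stop on an object; "grip_force" is the grip in N (left out, the last holds). Time passes only in rows, so rows that do not move let the fingers close. It gives the time, the measured TCP pose, the force and the opening at its end, in the units of the state.
- get_obs(): the state, without advancing time (a new reading comes with each control period).
- grab_frame(name): name is "scene" or "side" or "wrist"; returns the picture (400x640x3 uint8, red, green, blue); there is no depth.
- get_calibration(name): a dict with "intrinsics" (3x3 intrinsics, pixels), "xyz" and "orientation" of the camera in the world. Camera axes: x right, y down, z forward; pixel columns grow to the right and rows downward; lengths in m; the calibration is good to about 2 mm. A picture is of the moment at which its call begins: read the wrist's pose just before it. get_calibration takes no time and is no camera call; for the wrist camera it gives the pose at the moment of the call.
- hand_in(): hands the job in, once; it reports no verdict.
The state is a dict: "clock": time; "joints": joint angles; "qvel": joint speeds; "tau": joint torques, N m; "tcp_pos": TCP position; "orientation": TCP orientation; "contact_force": force on the tool from outside, world axes, zero at the start; "moment": the same for the moment, N m; "grip_width": finger opening in m.
Only numpy, scipy, OpenCV 4.12 (cv2) and the standard library are available. Lean on these libraries where they do the work, as an engineer would, in place of code of your own. Each camera call takes 0.05 s, during which the arm holds its last target. There are 200 camera calls.

## Working session

There is one attempt and no reset: what is moved stays moved. The work goes in short steps, Python scripts to look and compute and a tool call to move; the robot and the scene stay as the last step left them, time stands still between calls to the robot, and variables do not carry over. Pictures are saved under pics/ and viewed, about 8 in all and at most 12, crops included, and the job is handed in when it is done.

Besides the shell and the picture viewer there is one more tool, called after "Call:" as a command line: name --argument value ..., lists and objects as JSON in quotes. jog_arm: Moves the arm, as the interface text tells. Its arguments: {"type":"object","properties":{"plan":{"type":"array","items":{"type":"array"}},"hand":{"type":"number"},"grip_force":{"type":"number"}},"required":["plan"]}

```bash
mkdir -p pics; python3 - <<'E'
from bench import *
import cv2,numpy as np
o=get_obs();print({k:np.round(v,3) for k,v in o.items()})
for n in("scene","side","wrist"):
    c=get_calibration(n);print(n,{k:np.round(v,4).tolist() for k,v in c.items()})
    cv2.imwrite(f"pics/{n}0.png",cv2.cvtColor(grab_frame(n),cv2.COLOR_RGB2BGR))
E
```

```text
{'clock': np.float64(0.0), 'joints': array([-1.299,  0.478,  0.022,  1.556, -0.011,  1.109, -0.083]), 'qvel': array([-0.   ,  0.001,  0.001, -0.001,  0.001, -0.001, -0.   ]), 'tau': array([-2.0000e-03, -5.9644e+01,  1.6070e+00, -2.8120e+01,  1.2000e-02,
        9.0000e-03,  0.0000e+00]), 'tcp_pos': array([0.25 , 0.626, 0.303]), 'orientation': array([-5.930e-01, -3.085e+00,  3.000e-03]), 'contact_force': array([ 0.436, -0.676, -0.616]), 'moment': array([-0.003,  0.005,  0.014]), 'grip_width': np.float64(0.085)}
scene {'intrinsics': [[489.7338, 0.0, 318.9152], [0.0, 489.7338, 189.9972], [0.0, 0.0, 1.0]], 'xyz': [1.1644, 0.3655, 1.2182], 'orientation': [-1.3547, -2.4163, 0.6877]}
side {'intrinsics': [[442.7466, 0.0, 319.0987], [0.0, 442.7466, 198.8291], [0.0, 0.0, 1.0]], 'xyz': [0.4687, -1.1754, 0.9888], 'orientation': [-2.2056, 0.0495, -0.0291]}
wrist {'intrinsics': [[302.6877, 0.0, 315.948], [0.0, 302.6877, 203.4826], [0.0, 0.0, 1.0]], 'xyz': [0.1749, 0.6572, 0.3724], 'orientation': [2.373, 1.6056, 0.2553]}
```

View pics/scene0.png

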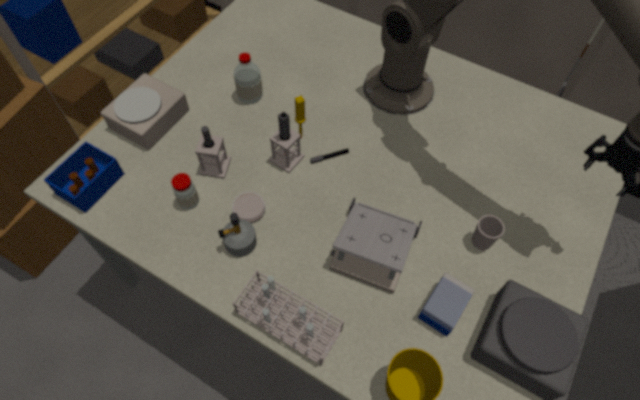

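View pics/side0.png

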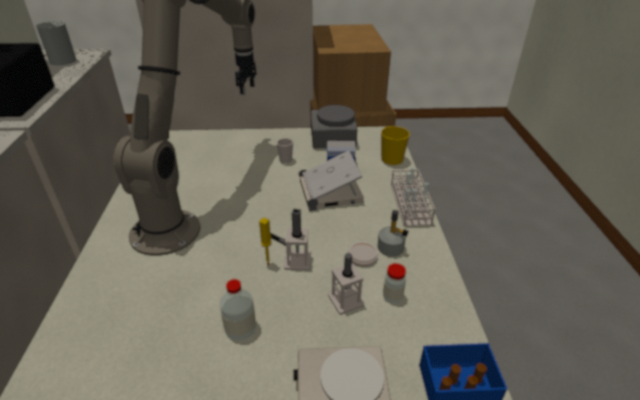

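```bash
cat > h.py <<'E'
from bench import *
import cv2,numpy as np
from scipy.spatial.transform import Rotation as R
C={n:get_calibration(n) for n in("scene","side","wrist")}
def ray(n,uv,c=None):
    c=c or C[n]; d=np.linalg.inv(c["intrinsics"])@np.array([*uv,1.]); d=R.from_rotvec(c["orientation"]).as_matrix()@d
    return np.array(c["xyz"]),d/np.linalg.norm(d)
def onz(n,uv,z,c=None):
    p,d=ray(n,uv,c); return p+d*(z-p[2])/d[2]
def tri(*obs):
    A=np.zeros((3,3));b=np.zeros(3);L=[]
    for n,uv in obs:
        p,d=ray(n,uv);M=np.eye(3)-np.outer(d,d);A+=M;b+=M@p;L.append((p,M))
    x=np.linalg.solve(A,b); return x,max(np.linalg.norm(M@(x-p)) for p,M in L)
def proj(n,X,c=None):
    c=c or C[n]; q=R.from_rotvec(c["orientation"]).as_matrix().T@(np.array(X)-c["xyz"]); q=np.array(c["intrinsics"])@q; return q[:2]/q[2]
def snap(n,f):
    im=cv2.cvtColor(grab_frame(n),cv2.COLOR_RGB2BGR);cv2.imwrite(f"pics/{f}.png",im);return im
def crop(im,x,y,w,h,k):
    o=cv2.resize(im[y:y+h,x:x+w],None,fx=k,fy=k,interpolation=cv2.INTER_CUBIC)
    for i in range(0,w,10): cv2.putText(o,str(x+i),(i*k,8),0,.3,(0,0,255),1);cv2.line(o,(i*k,0),(i*k,4),(0,0,255),1)
    for i in range(0,h,10): cv2.putText(o,str(y+i),(0,i*k+4),0,.3,(0,0,255),1)
    return o
E
python3 - <<'E'
import sys;sys.path.insert(0,'.')
from h import *
a=cv2.imread('pics/scene0.png');b=cv2.imread('pics/side0.png')
A=crop(a,265,105,60,70,4);B=crop(a,185,115,60,70,4)
D=crop(b,255,200,60,70,4)
E=crop(a,320,195,105,95,4);F=crop(b,290,145,80,70,4)
top=np.hstack([A,B,D]); bot=np.zeros((380,760,3),np.uint8);bot[:,:420]=E;bot[:280,430:750]=F
top=np.pad(top,((0,0),(0,40),(0,0)))
o=np.vstack([top,bot]);o=cv2.convertScaleAbs(o,alpha=1.4);o=o[:800];
cv2.imwrite('pics/c1.png',np.vstack([o[:280]]));cv2.imwrite('pics/c2.png',o[280:])
E
```

```text
(no output)
```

View pics/c1.png

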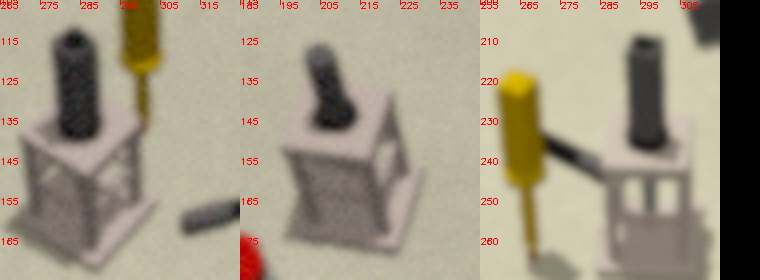

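View pics/c2.png

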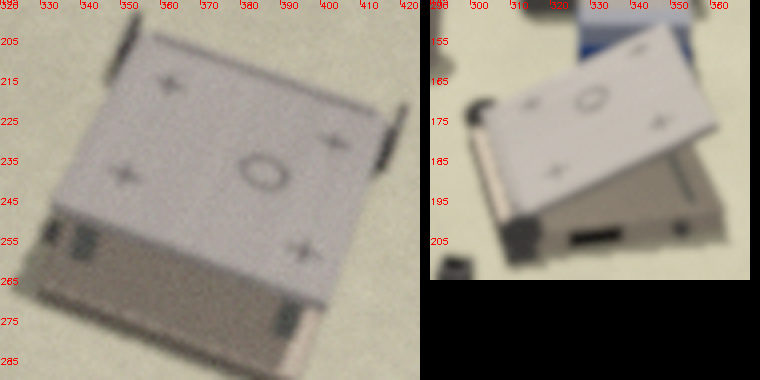

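Picture 1–2: two stands at scene (286,140) and (210,150). Crops: the instrument at scene (283,114)→(285,139) has the longer, wider handle (the probe); the one at (208,130) is shorter and narrower (the needle); the thing at (300,110) is yellow (decoy). The ring is at scene (386,238) and side (330,170), and the hinge is on the robot's side. Triangulating next.

```bash
python3 - <<'E'
import sys;sys.path.insert(0,'.')
from h import *
s=lambda x,y:("scene",(320+x/4-.4,195+y/4-.4)); d=lambda x,y:("side",(290+(x-430)/4-.4,145+y/4-.4))
P=dict(ring=(s(264,173),d(592,99)),hm=(s(169,84),d(557,171)),hp=(s(334,142),d(532,104)),fm=(s(125,175),d(660,123)),fp=(s(303,251),d(640,50)),
 Rm=(s(55,205),d(718,128)),Rp=(s(325,307),d(672,22)),Hm=(s(152,36),d(510,215)),Hp=(s(385,115),d(480,108)))
X={}
for k,v in P.items():
    x,e=tri(*v);X[k]=x;print(k,x.round(4),round(e,4))
Q=np.array([X[k] for k in('ring','hm','hp','fm','fp')]);c=Q.mean(0);n=np.linalg.svd(Q-c)[2][2];n*=np.sign(n[2]);print('n',n.round(3),'slope',np.arccos(n[2]),'az',np.degrees(np.arctan2(-n[1],-n[0])),((Q-c)@n).round(4))
for a,b in(('hm','hp'),('fm','fp'),('Rm','Rp'),('Hm','Hp'),('hm','fm'),('hp','fp'),('Rm','Hm'),('Rp','Hp')):
    v=X[b]-X[a];print(a,b,np.linalg.norm(v).round(4),np.degrees(np.arctan2(v[1],v[0])).round(1))
t=lambda x,y:("scene",(265+x/4-.4,105+y/4-.4)); u=lambda x,y:("side",(255+(x-480)/4-.4,200+y/4-.4))
print('top',tri(t(74,37),u(649,43)));print('collar',tri(t(79,132),u(649,142)))
for q in((22,133),(145,125),(78,165)): print('plate corner',onz(*t(*q),.11).round(4))
for q in((606,162),(690,162),(688,125),(617,122)): print('side plate corner',onz(*u(*q),.11).round(4))
print(onz(*t(83,135),.118))
E
```

```text
ring [0.5781 0.2326 0.0869] 0.0002
hm [0.541  0.1451 0.066 ] 0.0001
hp [0.5224 0.2593 0.0657] 0.0003
fm [0.635  0.1604 0.1055] 0.0001
fp [0.6265 0.2802 0.1111] 0.0007
Rm [0.6827 0.135  0.1164] 0.0014
Rp [0.6594 0.3088 0.1248] 0.001
Hm [0.4982 0.1121 0.041 ] 0.0015
Hp [0.4739 0.2788 0.0487] 0.0015
n [-0.383 -0.065  0.921] slope 0.39909824197215915 az 9.565465997386067 [-0.0003  0.0004 -0.0002 -0.0003  0.0004]
hm hp 0.1158 99.3
fm fp 0.1203 94.1
Rm Rp 0.1755 97.6
Hm Hp 0.1686 98.3
hm fm 0.1032 9.3
hp fp 0.1155 11.4
Rm Hm 0.2005 -172.9
Rp Hp 0.2027 -170.8
top (array([ 0.45182565, -0.16227902,  0.20322744]), np.float64(0.002133948421786515))
collar (array([ 0.45195938, -0.16052547,  0.1049561 ]), np.float64(0.0010705432058451746))
plate corner [ 0.4787 -0.1924  0.11  ]
plate corner [ 0.426  -0.1216  0.11  ]
plate corner [ 0.4815 -0.1426  0.11  ]
side plate corner [ 0.4191 -0.1866  0.11  ]
side plate corner [ 0.4814 -0.1893  0.11  ]
side plate corner [ 0.4809 -0.1471  0.11  ]
side plate corner [ 0.4269 -0.1413  0.11  ]
[ 0.46224229 -0.15061367  0.118     ]
```

Call:
jog_arm --plan '[[[2.5,-4.0,0.4],0],[[2.5,-4.0,0.4],0],[[2.5,-4.0,0.4],0],[[2.5,-4.0,0.4],0],[[2.5,-4.0,0.4],0],[[2.5,-4.0,0.4],0],[[2.5,-4.0,0.4],0],[[2.5,-4.0,0.4],0],[[0.5,-4.5,0],0],[[0.5,-4.5,0],0],[[0.5,-4.5,0],0],[[0.5,-4.5,0],0]]' --hand 8.5 --grip_force 20

```text
clock: 1.35
tcp_pos: [0.47, 0.125, 0.3359]
orientation: [-0.593, -3.085, -0.0]
contact_force: [1.2, -0.1, 0.1]
grip_width: 0.0853
```

Call:
jog_arm --plan '[[[0,-4.5,0],0],[[0,-4.5,0],0],[[0,-4.5,0],0],[[0,-4.5,0],0],[[0,-4.5,0],0],[[0,-3,0],0],[[0,0,0],0]]'

```text
clock: 2.05
tcp_pos: [0.4693, -0.1328, 0.3361]
orientation: [0.605, 3.082, -0.002]
contact_force: [0.1, -0.4, 0.4]
grip_width: 0.0851
```

```bash
python3 - <<'E'
import sys;sys.path.insert(0,'.')
from h import *
o=get_obs();print(o['tcp_pos'].round(4),o['orientation'].round(3),o['joints'].round(3),o['clock'],o['contact_force'].round(2))
c=get_calibration('wrist');print(c['xyz'],c['orientation'])
im=snap('wrist','w1')
M=R.from_rotvec(o['orientation']).as_matrix();print(M.round(3))
print(proj('wrist',[.452,-.160,.202],c),proj('wrist',[.452,-.160,.118],c))
E
```

```text
[ 0.4693 -0.1328  0.3361] [ 6.050e-01  3.082e+00 -2.000e-03] [-0.291  0.131  0.487  1.979 -0.069  1.048  1.41 ] 2.05 [ 0.14 -0.39  0.45]
[ 0.39430665 -0.10154275  0.40536441] [2.37835626 1.59580376 0.25461014]
[[-0.926  0.378  0.   ]
 [ 0.378  0.926 -0.002]
 [-0.001 -0.001 -1.   ]]
[271.60471406 214.41187498] [283.70551509 184.54638457]
```

View pics/w1.png

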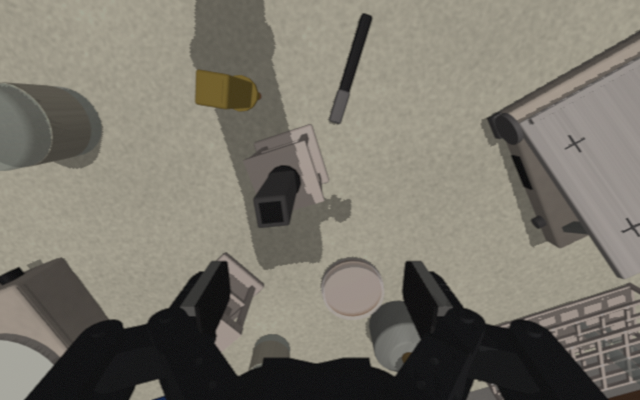

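Wrist view: a square-topped handle with its top face at about (271,212), collar at (287,180) and stand behind it. It matches the square probe. The yellow look-alike is at (228,88). Taking an enlarged crop to confirm and measure its yaw.

```bash
python3 - <<'E'
import sys;sys.path.insert(0,'.')
from h import *
im=cv2.imread('pics/w1.png')
o=crop(im,235,115,105,115,5);cv2.imwrite('pics/c3.png',cv2.convertScaleAbs(o,alpha=2))
E
```

```text
(no output)
```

View pics/c3.png

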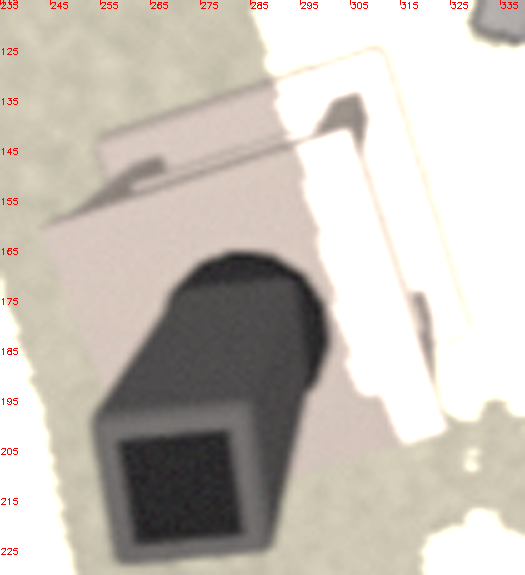

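Confirmed: grey square handle on a black collar. Top-face corners in the crop are (95,415), (250,402), (272,548) and (117,562).

```bash
python3 - <<'E'
import sys;sys.path.insert(0,'.')
from h import *
f=lambda x,y:(235+x/5-.4,115+y/5-.4)
P=np.array([onz('wrist',f(*q),.202) for q in((95,415),(250,402),(272,548),(117,562))])
print(P.round(4),P.mean(0).round(4))
for i in range(4):
    v=P[(i+1)%4]-P[i];print(np.linalg.norm(v).round(4),np.degrees(np.arctan2(v[1],v[0])).round(1))
S=np.array([onz('wrist',f(*q),.11) for q in((42,227),(350,128),(445,430))])
print(S.round(4),(S[0]+S[2])/2)
for i in range(2):
    v=S[i+1]-S[i];print(np.linalg.norm(v).round(4),np.degrees(np.arctan2(v[1],v[0])).round(1))
E
```

```text
[[ 0.4362 -0.1635  0.202 ]
 [ 0.4426 -0.1426  0.202 ]
 [ 0.464  -0.1486  0.202 ]
 [ 0.4575 -0.1703  0.202 ]] [ 0.4501 -0.1563  0.202 ]
0.0219 72.9
0.0222 -15.7
0.0227 -106.6
0.0224 162.4
[[ 0.4162 -0.1855  0.11  ]
 [ 0.4213 -0.1221  0.11  ]
 [ 0.4848 -0.1277  0.11  ]] [ 0.45053102 -0.15658292  0.11      ]
0.0636 85.4
0.0637 -5.0
```

```bash
python3 - <<'E'
import sys;sys.path.insert(0,'.')
from h import *
print(tri(("scene",(299.5,98)),("side",(264.5,219))),tri(("scene",(301,137)),("side",(268.5,264))))
print(onz('wrist',(365,15),.01),onz('wrist',(335,122),.01))
E
```

```text
(array([ 0.35843704, -0.16817623,  0.17817681]), np.float64(0.0007096285719652848)) (array([ 0.35705689, -0.16850044, -0.00263657]), np.float64(0.002187415209821197))
[ 0.32664746 -0.01156816  0.01      ] [ 0.42396756 -0.08554524  0.01      ]
```

Call:
jog_arm --plan '[[[-0.9,-1.2,0],0.05],[[-1.0,-1.2,0],0.05],[[0,0,-3.5],0],[[0,0,0],0]]'

```text
clock: 2.5
tcp_pos: [0.4493, -0.1502, 0.298]
orientation: [-0.435, -3.105, -0.001]
contact_force: [-1.4, -0.3, 0.1]
grip_width: 0.0853
```

Call:
jog_arm --plan '[[[0,0,0],0]]'

```text
clock: 2.6
tcp_pos: [0.4512, -0.1508, 0.3009]
orientation: [-0.435, -3.109, -0.0]
contact_force: [-0.5, -0.9, -0.4]
grip_width: 0.0847
```

Call:
jog_arm --plan '[[[-0.1,-0.57,0],-0.01],[[0,0,0],0],[[0,0,-3.5],0],[[0,0,-3.2],0],[[0,0,-1.5],0],[[0,0,0],0]]'

```text
clock: 3.2
tcp_pos: [0.4495, -0.1575, 0.2177]
orientation: [-0.453, -3.106, 0.0]
contact_force: [0.3, -0.2, 0.3]
grip_width: 0.0853
```

Call:
jog_arm --plan '[[[0,0,0],0],[[0,0,0],0],[[0,0,0],0],[[0,0,0],0],[[0,0,0],0],[[0,0,0],0]]' --hand 0 --grip_force 20

```text
clock: 3.8
tcp_pos: [0.4505, -0.1579, 0.2195]
orientation: [0.454, 3.108, 0.0]
contact_force: [-2.0, -0.4, 6.2]
grip_width: 0.0236
```

Call:
jog_arm --plan '[[[0,0,1],0],[[0,0,1],0],[[0,0,1],0.1],[[0,0,1],0.1],[[0,0,0],0],[[0,0,0],0]]'

```text
clock: 4.4
tcp_pos: [0.4503, -0.1578, 0.2592]
orientation: [0.145, 3.138, 0.0]
contact_force: [-0.6, 0.6, -1.3]
grip_width: 0.0235
```

```bash
python3 - <<'E'
import sys;sys.path.insert(0,'.')
from h import *
o=get_obs();print(o['tcp_pos'].round(4),R.from_rotvec(o['orientation']).as_matrix()[:,1].round(3))
w=snap('wrist','w2');s=snap('side','s2')
A=crop(w,220,190,200,200,3);B=crop(s,270,175,60,100,5)[:500]
o=np.zeros((600,700+200,3),np.uint8);o[:,:600]=A;o[:500,600:900]=B
cv2.imwrite('pics/c4.png',cv2.convertScaleAbs(cv2.resize(o,(800,533)),alpha=1.5))
E
```

```text
[ 0.4503 -0.1578  0.2592] [0.092 0.996 0.   ]
```

View pics/c4.png

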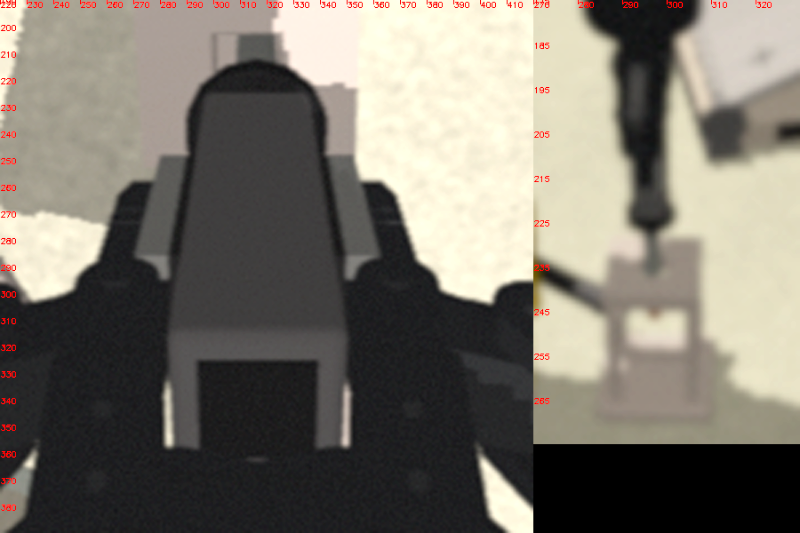

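Call:
jog_arm --plan '[[[-0.6,0.06,0],0],[[-0.6,0.06,0],0],[[-0.6,0.06,0],0],[[-0.6,0.05,0],0],[[-0.6,0.05,0],0],[[-0.6,0.05,0],0],[[-0.6,0.05,0],0],[[0,0,0],0],[[0,0,0],0]]'

```text
clock: 5.4
tcp_pos: [0.4076, -0.154, 0.2588]
orientation: [-0.141, -3.137, -0.001]
contact_force: [0.8, -1.1, 0.5]
grip_width: 0.0235
```

```bash
python3 - <<'E'
import sys;sys.path.insert(0,'.')
from h import *
o=get_obs();print(o['tcp_pos'].round(4),R.from_rotvec(o['orientation']).as_matrix().round(3).tolist(),o['contact_force'].round(2))
w=snap('wrist','w3');s=snap('side','s3')
A=crop(w,220,190,200,200,3);B=crop(s,270,175,60,100,5)[:500]
o=np.zeros((600,700+200,3),np.uint8);o[:,:600]=A;o[:500,600:900]=B
cv2.imwrite('pics/c5.png',cv2.convertScaleAbs(cv2.resize(o,(800,533)),alpha=1.5))
E
```

```text
[ 0.4076 -0.154   0.2588] [[-0.996, 0.09, -0.001], [0.09, 0.996, 0.0], [0.001, 0.0, -1.0]] [ 0.79 -1.12  0.46]
```

View pics/c5.png

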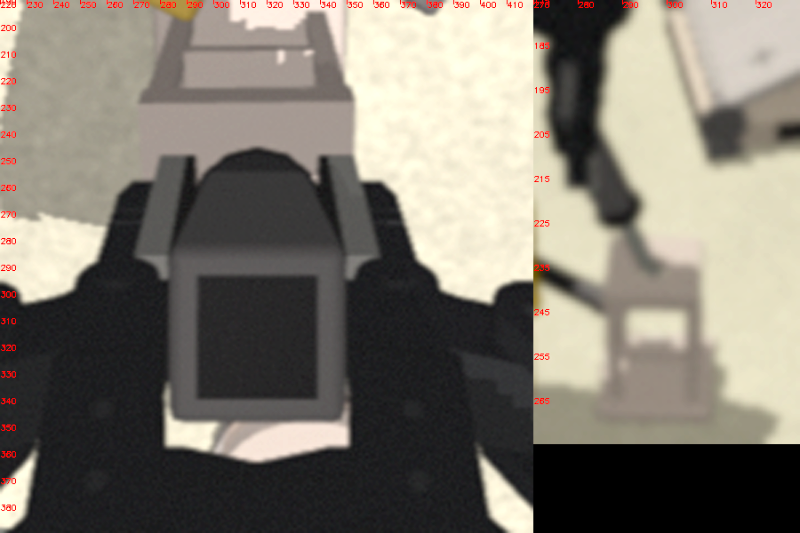

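Tilt worked: the handle's top face is now visible to the wrist camera (front-top edge at row ≈283, rear-top ≈347), with the stem pivoting in the stand's hole. Working out the tilt from those edges.

```bash
cat > tilt.py <<'E'
from h import *
from scipy.optimize import least_squares
def tilt(ft,fb,rt,col=315):
    o=get_obs();c=get_calibration('wrist');T=R.from_rotvec(o['orientation']).as_matrix()
    def pts(p):
        th,x0,z0=p;a=np.array([np.sin(th),0,-np.cos(th)]);f=np.array([np.cos(th),0,np.sin(th)])
        return [T@(np.array([x0,0,z0])+s*a+t*f)+o['tcp_pos'] for s,t in((.092,.012),(.008,.012),(.092,-.012))]
    rows=np.array([ft,fb,rt]);m=~np.isnan(rows)
    def res(p):
        r=(np.array([proj('wrist',q,c)[1] for q in pts(p)])-rows)[m]
        return np.r_[r,(p[1]+ (.055)*np.sin(p[0]))/.001]  # axis near the pads' axis, 1 mm
    s=least_squares(res,[.3,-.02,.1],x_scale=[.1,.01,.01]);return s.x,s.fun
E
python3 - <<'E'
import sys;sys.path.insert(0,'.')
from tilt import *
for a in((283.1,253.8,346.9),(283.1,254.8,346.9),(283.1,253.8,345.9)): print(*[v.round(4) for v in tilt(*a)])
E
```

```text
[ 0.3629 -0.0226  0.1061] [-2.7012 -1.2087  2.3327 -3.0323]
[ 0.3707 -0.0231  0.1057] [-2.8495 -1.2553  2.4496 -3.1879]
[ 0.3624 -0.0228  0.1068] [-2.985  -1.3265  2.5805 -3.3133]
```

```bash
sed -i 's/(.092,.012),(.008,.012),(.092,-.012)/(.092,HW),(.008,.012),(.092,-HW)/; 1a HW=.012' tilt.py; python3 - <<'E'
import sys;sys.path.insert(0,'.')
import tilt as t
import numpy as np
for h in(.012,.0115,.011,.0105):
    t.HW=h;print(h,*[v.round(4) for v in t.tilt(283.1,253.8,346.9)])
from h import *
# stem/handle axis from side: centre of stem where it meets plate and handle end
im=cv2.imread('pics/w3.png',0)[:,300:330].mean(1);g=np.gradient(im);print([(i,round(g[i],1)) for i in range(235,365) if abs(g[i])>4])
im=cv2.imread('pics/w2.png',0)[:,305:325].mean(1);g=np.gradient(im);print([(i,round(g[i],1)) for i in range(205,365) if abs(g[i])>4])
E
```

```text
0.012 [ 0.3629 -0.0226  0.1061] [-2.7012 -1.2087  2.3327 -3.0323]
0.0115 [ 0.3703 -0.022   0.1043] [-1.8709 -0.8064  1.6128 -2.0756]
0.011 [ 0.3776 -0.0214  0.1025] [-1.0053 -0.4171  0.8655 -1.1017]
0.0105 [ 0.3848 -0.0208  0.1007] [-0.1027 -0.041   0.0883 -0.1111]
[(244, np.float64(-5.1)), (245, np.float64(-13.8)), (246, np.float64(-20.4)), (247, np.float64(-17.6)), (248, np.float64(-9.5)), (249, np.float64(-4.3)), (254, np.float64(5.2)), (292, np.float64(-9.9)), (293, np.float64(-14.9)), (294, np.float64(-8.6)), (338, np.float64(6.0)), (339, np.float64(15.9)), (340, np.float64(12.2)), (347, np.float64(15.9)), (348, np.float64(26.6)), (349, np.float64(17.3)), (350, np.float64(5.8)), (359, np.float64(-5.2)), (360, np.float64(-18.5)), (361, np.float64(-32.4)), (362, np.float64(-36.1)), (363, np.float64(-25.0)), (364, np.float64(-8.2))]
[(211, np.float64(-5.1)), (212, np.float64(-12.9)), (213, np.float64(-18.1)), (214, np.float64(-14.0)), (224, np.float64(8.9)), (225, np.float64(7.6)), (324, np.float64(-13.6)), (325, np.float64(-18.1)), (326, np.float64(-6.4)), (361, np.float64(4.3))]
```

Call:
jog_arm --plan '[[[0,0,0],0],[[-0.18,0.02,0.5],0],[[-0.18,0.02,0.5],0],[[-0.18,0.02,0.5],0],[[-0.18,0.02,0.5],0],[[-0.18,0.02,0.5],0],[[0,0,0.6],0],[[0,0,1.0],0],[[0,0,1.5],0],[[0,0,2.0],0],[[0,0,2.0],0],[[0,0,0],0]]' --grip_force 40

```text
clock: 6.7
tcp_pos: [0.4006, -0.1534, 0.3577]
orientation: [0.141, 3.133, -0.0]
contact_force: [0.3, -0.1, -1.8]
grip_width: 0.0233
```

```bash
python3 - <<'E'
import sys;sys.path.insert(0,'.')
import tilt as t
from h import *
o=get_obs();print(o['tcp_pos'].round(4),o['joints'].round(2),o['contact_force'].round(2),o['clock'])
snap('wrist','w4')
im=cv2.imread('pics/w4.png',0)[:,300:330].mean(1);g=np.gradient(im);print([(i,round(g[i],1)) for i in range(235,365) if abs(g[i])>3])
E
```

```text
[ 0.4006 -0.1534  0.3577] [-0.23 -0.02  0.45  2.07  0.01  1.09  1.7 ] [ 0.26 -0.13 -1.76] 6.7
[(239, np.float64(4.4)), (240, np.float64(3.6)), (244, np.float64(-8.5)), (245, np.float64(-23.9)), (246, np.float64(-34.5)), (247, np.float64(-29.0)), (248, np.float64(-14.2)), (249, np.float64(-5.3)), (250, np.float64(-3.7)), (251, np.float64(-3.1)), (253, np.float64(4.1)), (254, np.float64(5.1)), (282, np.float64(4.0)), (283, np.float64(3.8)), (284, np.float64(3.7)), (285, np.float64(3.5)), (286, np.float64(3.2)), (292, np.float64(-10.1)), (293, np.float64(-15.3)), (294, np.float64(-8.3)), (338, np.float64(6.1)), (339, np.float64(16.3)), (340, np.float64(12.4)), (346, np.float64(5.9)), (347, np.float64(30.5)), (348, np.float64(43.1)), (349, np.float64(23.6)), (350, np.float64(3.1)), (359, np.float64(-7.9)), (360, np.float64(-21.6)), (361, np.float64(-36.1)), (362, np.float64(-39.5)), (363, np.float64(-26.8)), (364, np.float64(-8.6))]
```

Call:
jog_arm --plan '[[[2.0,3.0,0],0.03],[[2.0,4.0,0],0.03],[[1.0,4.5,0],0.03],[[1.0,4.5,0],0.03],[[1.0,4.5,0],0.03],[[0,4.5,0],0.03],[[0,4.5,0],0.03],[[0,4.0,0],0.03],[[0,2.0,0],0],[[0,0,0],0],[[0,0,0],0]]'

```text
clock: 7.85
tcp_pos: [0.4689, 0.2015, 0.3537]
orientation: [0.236, -3.131, 0.002]
contact_force: [-0.4, -1.1, -1.6]
grip_width: 0.0235
```

```bash
python3 - <<'E'
import sys;sys.path.insert(0,'.')
from h import *
o=get_obs();print(o['tcp_pos'].round(4),R.from_rotvec(o['orientation']).as_matrix()[:,1].round(3),o['joints'].round(2),o['clock'])
w=snap('wrist','w5');s=snap('side','s5')
o=cv2.resize(w,(640,400));B=crop(s,285,130,80,80,5)
cv2.imwrite('pics/c6.png',np.vstack([o[:200],np.pad(B,((0,0),(0,240),(0,0)))]))
E
```

```text
[0.4689 0.2015 0.3537] [-0.15   0.989 -0.001] [-0.63  0.16  0.12  1.89 -0.02  1.1   1.21] 7.85
```

View pics/c6.png

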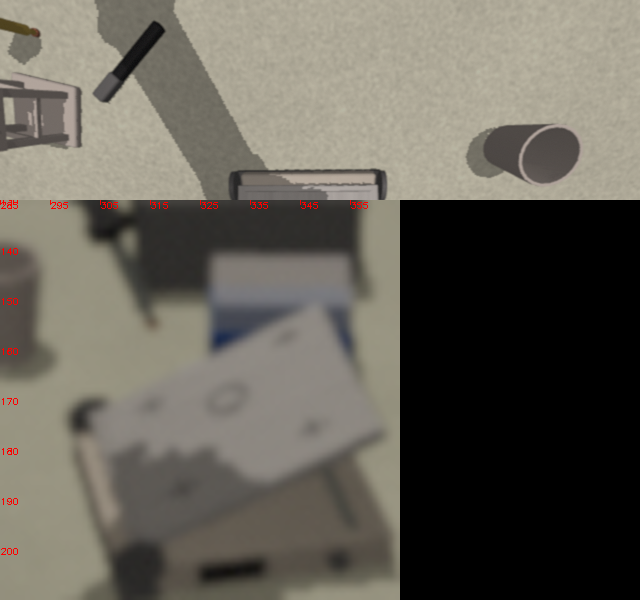

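Call:
jog_arm --plan '[[[4.2,0.5,0.5],0],[[4.2,0.5,0],0],[[4.2,0.5,0],0],[[4.2,0.5,0],0],[[0,0,0],0],[[0,0,0],0]]'

```text
clock: 8.55
tcp_pos: [0.6379, 0.2201, 0.3588]
orientation: [0.231, -3.131, 0.002]
contact_force: [-0.9, -0.5, -0.9]
grip_width: 0.0238
```

```bash
python3 - <<'E'
import sys;sys.path.insert(0,'.')
from h import *
o=get_obs();print(o['tcp_pos'].round(4),R.from_rotvec(o['orientation']).as_matrix()[:,1].round(3),o['clock'])
c=get_calibration('wrist');w=snap('wrist','w6')
import pickle;pickle.dump((o,c),open('w6.pkl','wb'))
print(proj('wrist',[.578,.2326,.087],c))
cv2.imwrite('pics/c7.png',cv2.resize(cv2.convertScaleAbs(w[0:400,120:520],alpha=1.3),None,fx=1.5,fy=1.5,interpolation=cv2.INTER_CUBIC))
E
```

```text
[0.6379 0.2201 0.3588] [-0.147  0.989 -0.001] 8.55
[335.08856927 126.62726265]
```

View pics/c7.png

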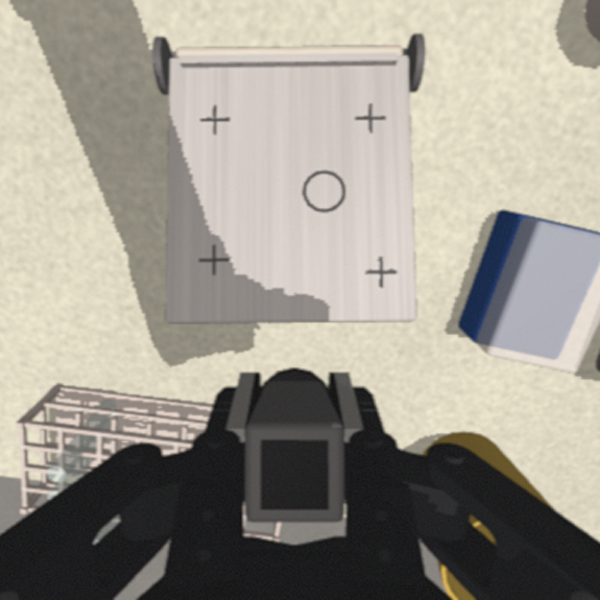

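Wrist view: the ring is at (336,126.7), against (335.1,126.6) predicted by triangulation. Raised plate corners are at crop (165,322) and (415,321), and the hinge ledge line is at row ≈63. Fitting slope and yaw with known dimensions.

```bash
python3 - <<'E'
import sys;sys.path.insert(0,'.')
from tilt import *
import pickle
ob,c=pickle.load(open('w6.pkl','rb'))
f=lambda x,y:np.array([120+x/1.5-.2,y/1.5-.2])
obs=[('w',(.105,.025),f(324,190.5)),('w',(.2,-.09),f(165,322)),('w',(.2,.09),f(415,321)),
 ('scene',(.105,.025),(385.6,237.9)),('side',(.105,.025),(330.1,169.4)),('scene',(.2,-.09),(333.4,245.9)),('scene',(.2,.09),(400.9,271.4)),('side',(.2,.09),(350.1,150.1)),('side',(.2,-.09),(361.6,176.6))]
def pt(p,s,t,d):
    th,ps,x,y=p;h=s*np.cos(th)-d*np.sin(th);z=.036+s*np.sin(th)+d*np.cos(th)
    return np.array([x+h*np.cos(ps)-t*np.sin(ps),y+h*np.sin(ps)+t*np.cos(ps),z])
for sub in(obs,obs[:3],obs[:5]):
  for d in(0,.012):
    r=lambda p:np.concatenate([(proj('wrist' if n=='w' else n,pt(p,*st,d),c if n=='w' else None)-uv) for n,st,uv in sub])
    s=least_squares(r,[.38,.15,.48,.2],x_scale=[.1,.1,.01,.01]);print(d,s.x.round(4),round(np.sqrt((s.fun**2).mean()),2),pt(s.x,.105,.025,d).round(4))
g=cv2.imread('pics/w6.png',0)[:,309:319].mean(1);g=np.gradient(g);print([(i,round(g[i])) for i in range(235,365) if abs(g[i])>4])
import tilt as t
for h in(.0115,.011,.0105):
    t.HW=h;print(t.tilt(283.6,253.8,347.5)[0].round(4))
E
```

```text
0 [0.4395 0.1505 0.49   0.1948] 0.93 [0.5802 0.2337 0.0807]
0.012 [0.3763 0.15   0.4903 0.1948] 0.57 [0.5788 0.2334 0.0857]
0 [0.4447 0.151  0.4903 0.1947] 0.86 [0.5802 0.2337 0.0812]
0.012 [0.3815 0.1505 0.4905 0.1947] 0.27 [0.5787 0.2334 0.0862]
0 [0.4548 0.1516 0.4903 0.1946] 0.91 [0.5798 0.2336 0.0821]
0.012 [0.3828 0.1509 0.4905 0.1946] 0.25 [0.5786 0.2333 0.0864]
[(244, -26), (245, -51), (246, -44), (247, -16), (253, 4), (254, 4), (282, 4), (283, 4), (292, -12), (293, -16), (294, -6), (338, 6), (339, 16), (340, 13), (347, 15), (348, 17), (349, 7), (361, -12), (362, -29), (363, -29), (364, -10)]
[ 0.3684 -0.022   0.104 ]
[ 0.3758 -0.0214  0.1022]
[ 0.3831 -0.0207  0.1004]
```

Call:
jog_arm --plan '[[[-4.0,0.1,0],0],[[-4.1,0.1,0],0],[[-4.1,0.2,0],0],[[0,0,0],0],[[0,0,-2.0],0],[[0,0,-2.0],0],[[0,0,-2.0],0],[[0,0,0],0],[[0,0,0],0]]'

```text
clock: 9.5
tcp_pos: [0.5151, 0.2256, 0.3006]
orientation: [-0.235, 3.133, 0.0]
contact_force: [0.2, -0.4, -0.7]
grip_width: 0.0235
```

```bash
python3 - <<'E'
import sys;sys.path.insert(0,'.')
from h import *
o=get_obs();print(o['tcp_pos'].round(4),R.from_rotvec(o['orientation']).as_matrix().round(3).tolist(),o['contact_force'].round(2),o['clock'])
s=snap('side','s7');a=snap('scene','a7')
T=R.from_rotvec(o['orientation']).as_matrix()
tip=o['tcp_pos']+T@[-.0525,0,.184];print(tip.round(4),proj('side',tip),proj('scene',tip))
cv2.imwrite('pics/c8.png',cv2.convertScaleAbs(np.hstack([crop(s,290,125,65,75,6),crop(a,355,195,65,75,6)]),alpha=1.4))
E
```

```text
[0.5151 0.2256 0.3006] [[-0.989, -0.149, 0.0], [-0.149, 0.989, 0.0], [-0.0, 0.0, -1.0]] [ 0.19 -0.43 -0.7 ] 9.5
[0.5671 0.2335 0.1166] [327.22222176 162.53530718] [389.3717522  229.44686477]
```

View pics/c8.png

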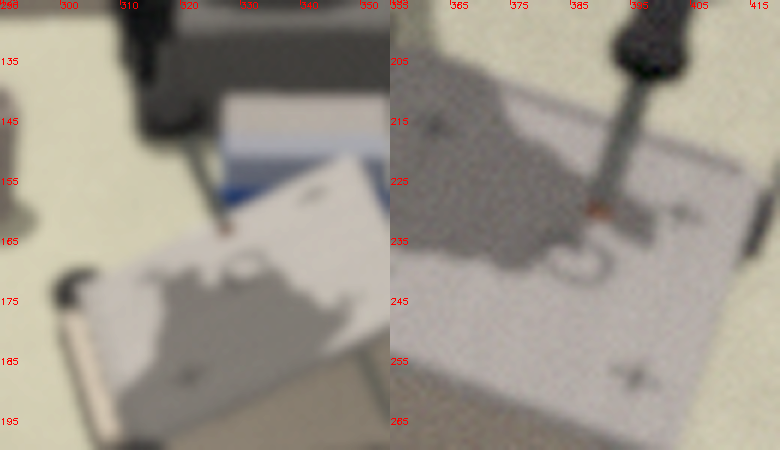

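Call:
jog_arm --plan '[[[0.3,-0.05,-0.75],0],[[0.3,-0.05,-0.75],0],[[0.3,0,-0.77],0],[[0,0,0],0],[[0,0,0],0]]'

```text
clock: 10.1
tcp_pos: [0.5242, 0.2249, 0.2767]
orientation: [0.235, -3.132, 0.001]
contact_force: [-0.1, -0.4, -1.3]
grip_width: 0.0233
```

```bash
cat > f.py <<'E'
from h import *
n=np.array([-.368,-.056,.928]);F=[];P=[]
for i in range(8):
    grab_frame('side');o=get_obs();F.append(o['contact_force']);P.append(o['tcp_pos'])
F=np.array(F);T=R.from_rotvec(o['orientation']).as_matrix();p=np.mean(P,0);tip=p+T@[-.0525,0,.184]
ring=np.array([.5787,.2334,.0863]);d=tip-ring;h=d@n
print('F',F.mean(0).round(2),'Fn',(F@n).mean().round(2),'sd',(F@n).std().round(2),'tcp',p.round(4),'height',h.round(4),'lateral',(d-h*n).round(4),'t',o['clock'])
E
python3 f.py
```

```text
F [ 0.22  0.27 -1.72] Fn -1.69 sd 0.5 tcp [0.5243 0.2251 0.2774] height 0.0075 lateral [0.0003 0.     0.0001] t 10.5
```

Call:
jog_arm --plan '[[[0.15,0.02,-0.35],0],[[0.13,0.02,-0.35],0],[[0,0,0],0],[[0,0,0],0]]'

```text
clock: 10.9
tcp_pos: [0.5272, 0.2255, 0.2703]
orientation: [-0.236, 3.133, 0.0]
contact_force: [-0.8, 0.6, 0.1]
grip_width: 0.0233
```

```bash
python3 f.py
```

```text
F [0.22 0.47 0.81] Fn 0.64 sd 0.4 tcp [0.5271 0.2255 0.2704] height -0.0001 lateral [ 0.0003 -0.      0.0001] t 11.3
```

Call:
jog_arm --plan '[[[0.1,0.02,-0.28],0],[[0,0,0],0],[[0,0,0],0]]'

```text
clock: 11.6
tcp_pos: [0.5282, 0.2257, 0.2674]
orientation: [-0.236, 3.133, 0.0]
contact_force: [-0.5, -0.2, 1.5]
grip_width: 0.0234
```

```bash
python3 f.py
```

```text
F [-0.34  0.58  1.46] Fn 1.45 sd 0.4 tcp [0.5281 0.2256 0.2675] height -0.0031 lateral [ 0.0002 -0.0001  0.0001] t 12.0
```

Call:
jog_arm --plan '[[[-0.18,-0.03,0.46],0],[[0,0,0],0],[[0,0,0],0]]'

```text
clock: 12.3
tcp_pos: [0.526, 0.2251, 0.2719]
orientation: [0.236, -3.132, 0.0]
contact_force: [-0.7, 0.7, 0.6]
grip_width: 0.0237
```

```bash
python3 f.py
```

```text
F [-0.12 -0.2   0.08] Fn 0.13 sd 0.39 tcp [0.5261 0.2252 0.2718] height 0.0017 lateral [-0.0002 -0.0003 -0.0001] t 12.7
```

Call:
jog_arm --plan '[[[-0.06,-0.01,0.15],0],[[0,0,0],0],[[0,0,0],0]]'

```text
clock: 13.0
tcp_pos: [0.5256, 0.2251, 0.2735]
orientation: [0.236, -3.133, 0.0]
contact_force: [-0.1, -0.3, 0.4]
grip_width: 0.0233
```

```bash
python3 f.py
```

```text
F [-0.64 -0.72 -0.19] Fn 0.1 sd 0.32 tcp [0.5256 0.2251 0.2734] height 0.0034 lateral [ 0.     -0.0002 -0.    ] t 13.4
```

Call:
jog_arm --plan '[[[-0.06,-0.01,0.15],0],[[0,0,0],0],[[0,0,0],0]]'

```text
clock: 13.7
tcp_pos: [0.5252, 0.2253, 0.2751]
orientation: [-0.236, 3.132, 0.0]
contact_force: [-0.2, 0.0, -1.4]
grip_width: 0.0238
```

```bash
python3 f.py
```

```text
F [-0.17 -0.12 -1.58] Fn -1.4 sd 0.42 tcp [0.5251 0.2252 0.275 ] height 0.005 lateral [ 0.0001 -0.0001  0.    ] t 14.1
```

Call:
jog_arm --plan '[[[0.1,0.01,-0.25],0],[[0.1,0.01,-0.25],0],[[0,0,0],0],[[0,0,0],0],[[0,0,0],0]]'

```text
clock: 14.6
tcp_pos: [0.5271, 0.2254, 0.2701]
orientation: [-0.236, 3.133, 0.0]
contact_force: [-0.3, 1.1, 0.3]
grip_width: 0.0233
```

```bash
python3 f.py; python3 - <<'E'
import sys;sys.path.insert(0,'.')
from h import *
w=snap('wrist','w9');s=snap('side','s9');a=snap('scene','a9')
g=cv2.imread('pics/w9.png',0)[:,309:319].mean(1);g=np.gradient(g);print([(i,round(g[i])) for i in range(235,365) if abs(g[i])>4])
cv2.imwrite('pics/c9.png',cv2.convertScaleAbs(np.hstack([crop(s,290,125,65,80,6),crop(a,355,190,65,80,6)]),alpha=1.4))
E
```

```text
F [-0.59  0.08  0.87] Fn 1.02 sd 0.65 tcp [0.5271 0.2254 0.2701] height -0.0003 lateral [ 0.0002 -0.0001  0.0001] t 15.0
[(237, -17), (238, -27), (240, 24), (241, 22), (242, 8), (244, -16), (245, -34), (246, -31), (247, -10), (253, 4), (254, 5), (282, 4), (283, 4), (292, -13), (293, -17), (294, -7), (338, 6), (339, 17), (340, 13), (346, 12), (347, 42), (348, 42), (349, 16), (361, -18), (362, -50), (363, -55), (364, -22)]
```

View pics/c9.png

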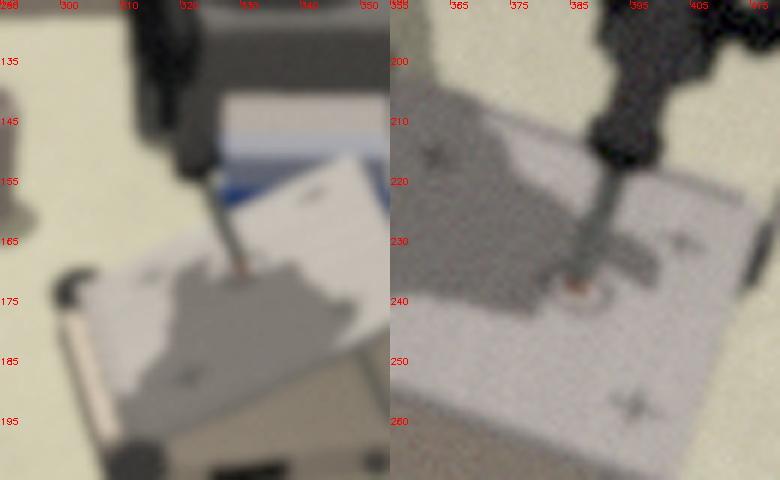

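```bash
python3 -c "
from bench import *
print(hand_in())"
```

```text
the job is handed in; nothing more can be done
None
```

I took the square-handled thermometer out of its stand and handed in at about 15 s. The arm was holding its tip against the plate inside the ring, roughly square to the slope and about halfway in. No verdict was reported.

The arm can only turn about the vertical. So I tilted the probe in the jaws by lifting it partway, levering its stem against the stand's hole, and then drawing it out along its own axis.

**Last checks:**
- **Position:** the tip is inside the ring. It is within about 0.5 px of the centre in the side view and 1–2 px off in the scene view, roughly 2–4 mm. The tip has about 9 mm of room to the ring line.
- **Squareness:** the plate's slope measured about 0.38 rad and the probe's tilt 0.37–0.39 rad, so they agree to about 1°. The jaw direction matched the plate's to about 0.3°.
- **Depth:** the average push was about 2.4 N and the travel since first contact about 5 mm, so the tip is about halfway in. The force readings scatter by about 0.4–0.65 N each, and the last average alone would mean about 6 mm.
- **Plate and bench:** the plate looked unchanged in the last side and scene crops. I did not measure its slope again after pressing, or check the rest of the bench at the end.

**Disagreement:** contact came about 4.6 mm sooner than my camera geometry predicted. I set the depth from the measured contact point and the force, not from the geometry.

**Extra push:** while finding the contact point, I briefly pressed the tip in to about 8 mm before easing back. It stayed short of fully in.

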